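Unload the spent filter cassettes into the return magazine

ROBOT

A 6-joint arm with a two-finger parallel gripper is mounted at the origin on a cart in front of the work surface, level with it; the furniture and walls round the work are solid. World frame = base frame: x ahead of the robot, y to its left, z up, the work surface at z = 0. Lengths are in mm, angles in degrees, forces in N, time in s.
With the tool pointing down it reaches from about 225 to 875 mm from the base axis. Payload 3.4 kg.
Tool frame: the origin (TCP) lies on the centre line of the jaws, within the pads' length; the fingertips stand 11 mm ahead of it and the grasp point (between the pads) lies 8 mm behind it; z points along the fingers, y is the direction in which the jaws open and shut (so a half turn about z gives the same grasp; the last joint's range is limited). The gripper opens to 85 mm and grips with 20 to 120 N. Pads are 22 mm wide; open, the fingers measure 114 mm over their backs; the gripper's body (76 mm by 85 mm) begins 54 mm behind the grasp point. The pads swing forward as they close: fully open they stand 13 mm farther back than shut.
Start: joints at [-75.802, 15.808, 86.224, -0, 77.962, -6.933], TCP at [207.286, -536.371, 242.328] pointing down, gripper open.
Joint ranges: [-165.64, 165.64], [-43.16, 119.46], [12.63, 154.43], [-67.54, 247.53], [6.08, 155.33], [-154.97, 154.97]. Speed limits (degrees/s): [147.25, 147.25, 180, 180, 180, 180].

INTERFACE

Orientations are given as [roll, pitch, yaw] about the fixed x, y, z axes, in that order (R = Rz(yaw) Ry(pitch) Rx(roll)).
In Python, from workcell import * gives the robot as it stands.
- The arm moves only by the shell command python3 -m inch 'ROWS'. ROWS is JSON, a list that holds one entry, the list of rows, each a list of 7 numbers: the finger opening in m, from 0 to 0.0854, then the shift along the world's x, y, z in m, then the turn, a rotation vector about the world's x, y, z in rad. A call has 1 to 12 rows; each row is the pose to reach, as a shift and turn from the pose commanded when the call began; what a row does not reach only later rows make up. A row lasts 1/8 s, in which the tool goes at most 62.5 mm and 10.7 degrees, less where a joint would pass 70% of its speed; a pose out of reach is approached as far as the arm can. A call with a gripper value outside its range is refused whole. The fingers move at their own pace and stop on an object; the grip force is fixed at half the most. Time passes only in rows, so rows that repeat a pose let the fingers close. It gives the time, the measured TCP pose, the force and the opening at its end, in the units of the state.
- get_state(): the state, without advancing time (a new reading comes with each control period).
- grab_frame(name): name is "scene" or "side" or "wrist"; returns a dict with "pixels" (384x512x3 uint8, blue, green, red), "depth" (384x512 float32, mm along the optical axis (not along the pixel's ray), 0 where there is no reading), "camera_matrix" (3x3 intrinsics, pixels), "distortion" ([k1, k2, p1, p2, k3] as OpenCV has them; the pictures are not rectified), "rvec" (rotation vector, rad) and "tvec" (3), from world to camera coordinates, as OpenCV has them. Camera axes: x right, y down, z forward; pixel columns grow to the right and rows downward; lengths in mm; the calibration is good to about 2 mm. A picture is of the moment at which its call begins.
- sign_off(): hands the job in, once; it reports no verdict.
The state is a dict: "clock": time; "qpos": joint angles; "joint_velocities": joint speeds; "joint_torque": joint torques, N m; "tool_pos": TCP position; "eef_rot": TCP orientation; "wrist_force": force on the tool from outside, world axes, zero at the start; "ft_torque": the same for the moment, N m; "gripper_width": finger opening in mm.
Only numpy, scipy, OpenCV 4.12 (cv2) and the standard library are available. Lean on these libraries where they do the work, as an engineer would, in place of code of your own. Each camera call takes 0.05 s, during which the arm holds its last target. There are 200 camera calls.

TASK

Slide the gate of the return magazine fully open, then take every spent filter cassette out of the scavenging dock by pressing in its snap tab while lifting (never force a latched one), stand it between the magazine's guides and push it along the bench in under the roof, past the line of the gate. When all of them stand there upright, one behind the other, slide the gate fully shut in front of them and let go; leave the nose cones and the tube reducer where they are.

Things in the scene. Friction and masses are not known exactly. Their poses are not given: they have to be found in the camera images.
- dock: Scavenging dock, fixed: white plastic block 250 mm long (its x), 74 mm wide (its y), rim 26 mm above the bench; origin at the centre of its underside. Three bays in a row along its x. A lip under the rim of the +y side catches the hooks of the cassettes' tabs: tab not pressed, a cassette rises only about 2 mm; tab pressed flush, it lifts straight up and is free after 24 mm.
- bay0 (a point): Floor centre of the dock's first (-x end) bay, 4 mm above the bench: a pocket 63 x 43 mm for one cassette; bays are 76 mm apart. A bay may be empty.
- bay1 (a point): Floor centre of the dock's middle bay, 4 mm above the bench: a pocket 63 x 43 mm for one cassette; bays are 76 mm apart. A bay may be empty.
- bay2 (a point): Floor centre of the dock's third (+x end) bay, 4 mm above the bench: a pocket 63 x 43 mm for one cassette; bays are 76 mm apart. A bay may be empty.
- magazine: Return magazine, fixed: aluminium tunnel with a clear roof, no floor (cassettes slide on the bench). Origin on the bench in the middle of its mouth, x points into the tunnel. Inside it is 191 mm deep, 58 mm wide, 62 mm high; roof and gate rail are below 75 mm. It takes three cassettes lengthwise, in file; each one pushed in shoves those before it.
- mouth (a point): Middle of the mouth, on the bench; axes as the magazine's. Before it two low guides (15 mm high, 52 mm apart inside) run from x = -108 mm to 0: cassettes are set down between them, lengthwise, either way round. The gate's rail crosses over the mouth (front face at x = 0, 62 to 74 mm high) and runs on to a leg at y = +141 mm.
- gate (a joint): Gate position in m: 0 = shut across the mouth, 0.066 = fully open (slid along the magazine's +y). A black panel 52 mm wide, from 27 to 22 mm in front of the mouth, 20 to 73 mm above the bench. It stays where it is left and slides with about 2 N; a cassette sticking out more than 20 mm from the mouth blocks it. Starts shut or up to 20 mm open.
- gate_post (a point): Upright steel post on the gate, 12 mm across, by which it is slid; this point is on its axis, 104 mm above the bench. The post stands free from 74 to 114 mm above the bench, 20 mm in front of the mouth, and 64 mm (gate shut) to 130 mm (gate open) to the magazine's +y of the mouth's middle.
- cassette_a: Filter cassette, grey plastic box 60 (its x) x 40 (its y) x 56 mm tall, 100 to 200 g; origin at the centre of its underside. Starts latched in a bay, axes along the dock's, 4 mm above the bench; may be absent (two or three are there). To take it, pinch its upper half across y, at the middle of its length: that presses the snap tab on its +y side and holds it.
- cassette_a_tab_mid (a point): Middle of that cassette's white sprung snap tab on its +y side, 40 mm above its underside. Thumb pad 28 mm long (x), 26 to 55 mm above the underside; at rest it stands 7 mm out from the side (47 mm overall), pressed flush (about 15 N) the cassette is 40 mm wide. Springs out when let go. The -y side opposite has grip ridges.
- cassette_b: Filter cassette, grey plastic box 60 (its x) x 40 (its y) x 56 mm tall, 100 to 200 g; origin at the centre of its underside. Starts latched in a bay, axes along the dock's, 4 mm above the bench; may be absent (two or three are there). To take it, pinch its upper half across y, at the middle of its length: that presses the snap tab on its +y side and holds it.
- cassette_b_tab_mid (a point): Middle of that cassette's white sprung snap tab on its +y side, 40 mm above its underside. Thumb pad 28 mm long (x), 26 to 55 mm above the underside; at rest it stands 7 mm out from the side (47 mm overall), pressed flush (about 15 N) the cassette is 40 mm wide. Springs out when let go. The -y side opposite has grip ridges.
- cassette_c: Filter cassette, grey plastic box 60 (its x) x 40 (its y) x 56 mm tall, 100 to 200 g; origin at the centre of its underside. Starts latched in a bay, axes along the dock's, 4 mm above the bench; may be absent (two or three are there). To take it, pinch its upper half across y, at the middle of its length: that presses the snap tab on its +y side and holds it.
- cassette_c_tab_mid (a point): Middle of that cassette's white sprung snap tab on its +y side, 40 mm above its underside. Thumb pad 28 mm long (x), 26 to 55 mm above the underside; at rest it stands 7 mm out from the side (47 mm overall), pressed flush (about 15 N) the cassette is 40 mm wide. Springs out when let go. The -y side opposite has grip ridges.
- nose_cone_0: White plastic nose cone with a blue band standing on the bench, 43 mm across, 63 mm tall; bystander; origin under its centre.
- nose_cone_1: Smaller blue nose cone standing on the bench, 34 mm across, 49 mm tall; bystander; origin under its centre.
- reducer: Small lilac plastic tube reducer standing on the bench, 26 mm across, 40 mm tall; bystander; origin under its centre.
Things that resemble listed ones, but are neither listed nor needed, are in the scene too. Leave any orange look-alike of the cassette_c alone.

How it is judged (in metres and radians):
On the way, in this order (a step that is already met when the one before it is completed fails the run):
1. the gate is slid fully open (value of joint gate above 0.058 m), for 0.2 s.
2. every cassette stands in the tunnel, behind the line of the gate (x of cassette_a in the frame of mouth between 0.009 and 0.17 m and y of cassette_a in the frame of mouth between -0.014 and 0.014 m and angle between each of cassette_a, cassette_b, cassette_c's own z axis and vertical below 0.15 rad and height (world z) of each of cassette_a, cassette_b, cassette_c below 0.01 m and angle between the x axis of each of cassette_a, cassette_b, cassette_c and the x axis of mouth, either way round below 0.25 rad and x of cassette_b in the frame of mouth between 0.009 and 0.17 m and y of cassette_b in the frame of mouth between -0.014 and 0.014 m and x of cassette_c in the frame of mouth between 0.009 and 0.17 m and y of cassette_c in the frame of mouth between -0.014 and 0.014 m), for 0.2 s.
3. the gate is slid shut behind them (value of joint gate below 0.006 m), for 0.2 s.
At the end, for the whole second after the job is handed in: Every cassette that was there stands upright on the bench in the tunnel, lengthwise, its rear face at most 21 mm outside the mouth plane, at rest; the gate is shut to within 6 mm (all of step 2 and value of joint gate below 0.006 m and linear speed of each of cassette_a, cassette_b, cassette_c below 0.02 m/s); the robot touches nothing.
It fails at once if a cassette is forced against its latch: over 85 N between it and the dock (contact force between any of cassette_a, cassette_b, cassette_c and dock above 85 N).
It fails at once if a nose cone or the tube reducer is shifted by more than 50 mm (distance of any of nose_cone_0, nose_cone_1, reducer from where it was at the start of the episode above 0.05 m).
Of cassette_a, cassette_b, cassette_c only 2 to 3 are there at a start; the rules pass over those that are not, and their reading is None.
At some moment in a run one of cassette_a, cassette_b, cassette_c may be knocked a few centimetres aside while the robot is not near it.
It also fails if it takes over 210 s, if anything falls off the work surface, if the arm or the gripper's body presses on something with over 40 N, if the wrist force passes 120 N, or if a joint passes its speed limit or range.

## Working session

There is one attempt and no reset: what is moved stays moved. The work goes in short steps, Python scripts to look and compute and a shell command to move; the robot and the scene stay as the last step left them, time stands still between calls to the robot, and variables do not carry over. Pictures are saved under pics/ and viewed, about 12 in all and at most 16, crops included, and the job is handed in when it is done.

```bash
mkdir -p pics; ls
cat > h.py <<'E'
from workcell import *
import numpy as np, cv2
def snap(n,f):
    d=grab_frame(n); cv2.imwrite('pics/'+f+'.png',d['pixels']); np.savez('pics/'+f+'.npz',**{k:np.array(v) for k,v in d.items()}); return d
def load(f): return np.load('pics/'+f+'.npz')
def pt(d,u,v,z=None):
    """world point of pixel: by depth, or on plane z"""
    K=np.array(d['camera_matrix'],float);D=np.array(d['distortion'],float)
    R=cv2.Rodrigues(np.array(d['rvec'],float))[0];t=np.array(d['tvec'],float).reshape(3)
    x,y=cv2.undistortPoints(np.array([[[u,v]]],float),K,D)[0,0]
    r=np.array([x,y,1.]);c=-R.T@t;w=R.T@r
    if z is None: 
        p=d['depth'][int(round(v))-1:int(round(v))+2,int(round(u))-1:int(round(u))+2]; s=np.median(p[p>0])
    else: s=(z-c[2])/w[2]
    return c+s*w
def tri(*obs):
    A=np.zeros((3,3));b=np.zeros(3)
    for d,u,v in obs:
        a=pt(d,u,v,0);e=pt(d,u,v,100)-a;e/=np.linalg.norm(e);P=np.eye(3)-np.outer(e,e);A+=P;b+=P@a
    return np.linalg.solve(A,b)
def proj(d,p):
    return cv2.projectPoints(np.array(p,float).reshape(-1,1,3),np.array(d['rvec'],float),np.array(d['tvec'],float),np.array(d['camera_matrix'],float),np.array(d['distortion'],float))[0].reshape(-1,2)
E
python3 - <<'E'
from h import *
a=snap('scene','s0')
b=snap('side','d0')
for n,d in(('s0',a),('d0',b)):
    im=cv2.resize(d['pixels'],(800,600),interpolation=cv2.INTER_CUBIC);cv2.imwrite(f'pics/{n}b.png',im)
    R=cv2.Rodrigues(np.array(d['rvec'],float))[0];print(n,(-R.T@np.array(d['tvec']).reshape(3)).round(),R[2].round(2))
print(get_state())
E
```

```text
pics
s0 [ -51.  616. 1111.] [ 0.43 -0.48 -0.77]
d0 [  451. -1069.   576.] [ 0.06  0.9  -0.42]
{'clock': 0.1, 'qpos': array([-7.58006702e+01,  1.58466411e+01,  8.62873429e+01, -2.52896890e-03,
        7.79619802e+01, -6.93300821e+00]), 'joint_velocities': array([-0.03930881, -0.07367337, -0.22110471,  0.05244536,  0.03077585,
       -0.04727656]), 'joint_torque': array([ 1.13449671e-03, -4.17699373e+01, -2.46404457e+01, -1.21904045e-04,
        5.84469584e-03,  1.40974993e-05]), 'tool_pos': array([ 207.17002256, -535.9070054 ,  241.50422632]), 'eef_rot': array([-1.79904439e+02, -9.12933278e-03,  2.11328599e+01]), 'wrist_force': array([ 1.33711649, -0.02267886, -0.43160101]), 'ft_torque': array([-0.0238521 ,  0.01960442,  0.07299128]), 'gripper_width': 85.4189574363005}
```

View pics/s0b.png

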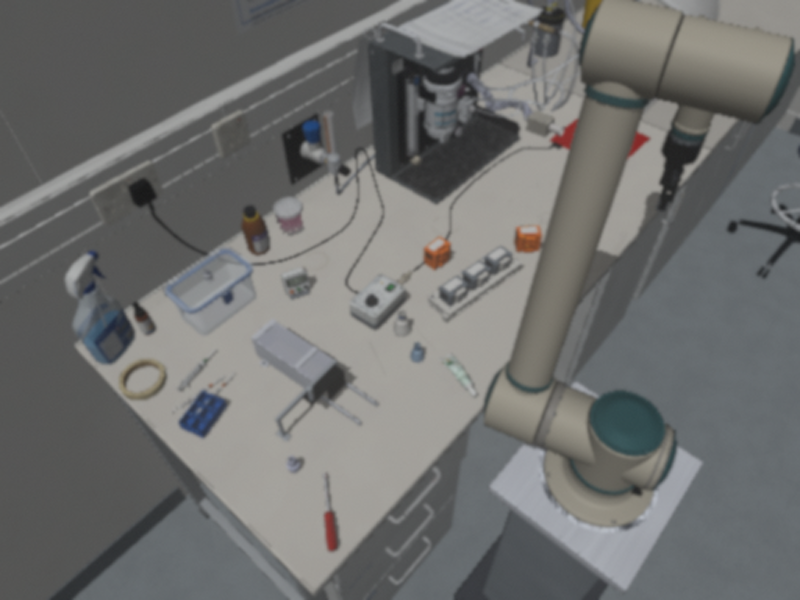

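View pics/d0b.png

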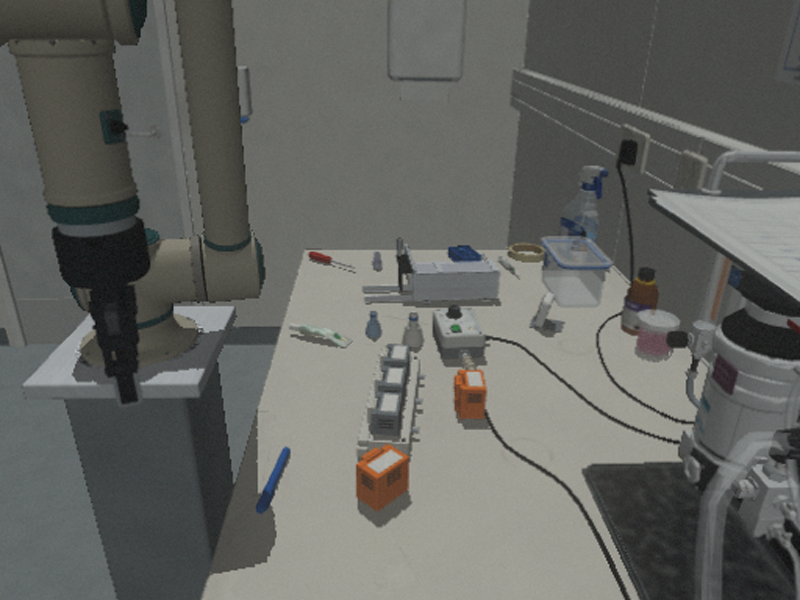

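Scene (800x600) view: the dock holds three grey cassettes at (454,290), (477,274), (499,259). Orange look-alikes stand at (437,252) and (528,237) and stay out. The magazine is at (300,360), with its mouth at (328,380) and the post near (283,432). The cones are at (402,323) and (417,351), the reducer at (294,464). I'll crop closer next.

Run:
```python
from h import *
for n,f,(x0,y0,x1,y1),s in (('s0','s0c',(150,145,350,295),4),('d0','d0c',(225,145,331,305),3.75*1)):
    im=load(n)['pixels'][y0:y1,x0:x1]; im=cv2.resize(im,None,fx=s,fy=s,interpolation=cv2.INTER_CUBIC)
    im=cv2.convertScaleAbs(im,alpha=1.2,beta=0); cv2.imwrite(f'pics/{f}.png',im); print(im.shape)
```

```text
(600, 800, 3)
(600, 398, 3)
```

View pics/s0c.png

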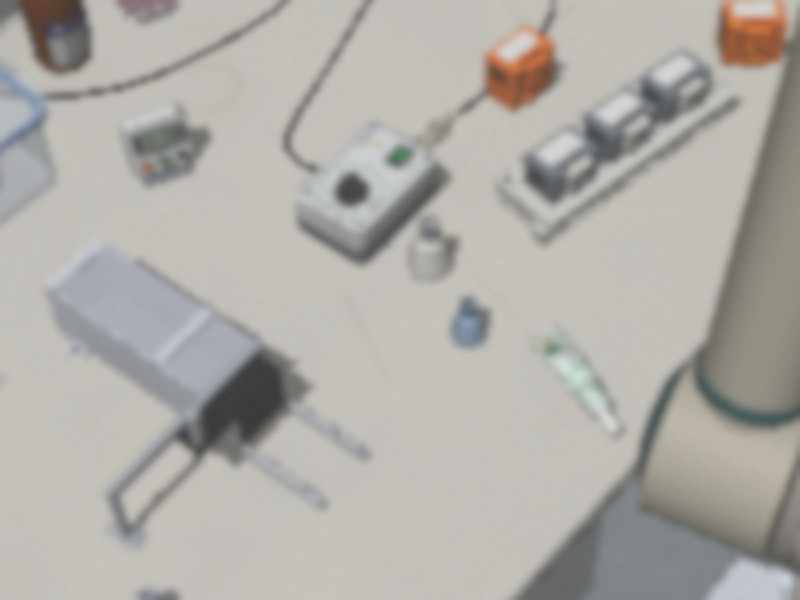

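View pics/d0c.png

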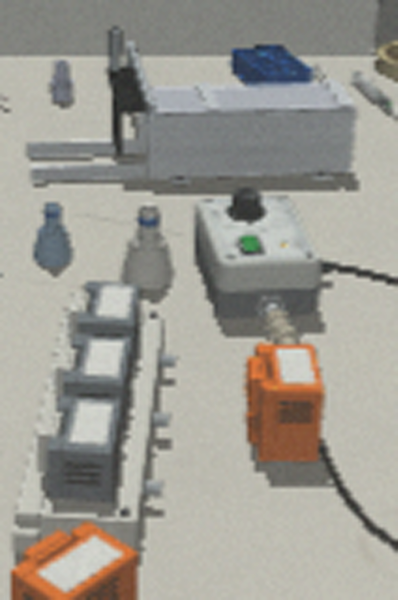

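Run:
```python
from h import *
s=load('s0');d=load('d0')
S=lambda u,v:(s,150+u/4,145+v/4)
D=lambda u,v:(d,225+u/3.75,145+v/3.75)
def show(n,a,b):
    print(n,tri(S(*a),D(*b)).round(),'depth',pt(*S(*a)).round(),pt(*D(*b)).round())
show('c near+y',(568,145),(111,300))
show('c mid',(622,108),(104,355))
show('c far-y',(678,72),(94,420))
show('mag roof end far corner(back,-y)',(140,258),(355,107))
show('roof mouth -y',(262,345),(148,110))
show('guide -y tip',(368,455),(33,178))
show('guide +y tip',(322,503),(28,150))
show('post top',(185,420),(115,30))
show('leg',(125,530),(130,150))
print('cone0',pt(*S(432,232)).round(),'cone1',pt(*S(468,308)).round(),'orange',pt(*S(520,45)).round(),pt(*S(755,10)).round(), 'redu',pt(*S(150,594)).round())
print('ctrl knob',pt(*S(350,188)).round())
```

```text
c near+y [ 490. -166.   62.] depth [ 489. -168.   58.] [ 493. -161.   60.]
c mid [ 482. -237.   60.] depth [ 479. -237.   59.] [ 486. -237.   62.]
c far-y [ 472. -311.   59.] depth [ 466. -310.   59.] [ 477. -311.   61.]
mag roof end far corner(back,-y) [714. 175.  60.] depth [731. 154.   1.] [768. 340.   4.]
roof mouth -y [540. 177.  67.] depth [578. 148.  -2.] [540. 182.  66.]
guide -y tip [433. 170.   2.] depth [432. 169.   1.] [434. 171.   2.]
guide +y tip [428. 228.   5.] depth [427. 228.   6.] [429. 236.   2.]
post top [513. 281. 108.] depth [531. 270.  74.] [513. 271. 112.]
leg [542. 338. -39.] depth [528. 350.   8.] [527. 230.   4.]
cone0 [521. -14.  50.] cone1 [448.  23.  40.] orange [ 608. -245.   53.] [ 460. -433.   56.] redu [458. 381.  38.]
ctrl knob [601.   5.  66.]
```

Measurements fit the description: cassette tops at z≈60, dock yaw ≈83°, magazine yaw ≈0–2°, and the post near (513,275). Next I move above the dock for a wrist picture.

```bash
python3 -m inch '[[[0.085,0.27,0.3,0.07,0,0,1.08],[0.085,0.27,0.3,0.07,0,0,1.08],[0.085,0.27,0.3,0.07,0,0,1.08],[0.085,0.27,0.3,0.07,0,0,1.08],[0.085,0.27,0.3,0.07,0,0,1.08],[0.085,0.27,0.3,0.07,0,0,1.08],[0.085,0.27,0.3,0.07,0,0,1.08],[0.085,0.27,0.3,0.07,0,0,1.08],[0.085,0.27,0.3,0.07,0,0,1.08],[0.085,0.27,0.3,0.07,0,0,1.08]]]'
python3 - <<'E'
from h import *
d=snap('wrist','w1')
R=cv2.Rodrigues(np.array(d['rvec'],float))[0];print((-R.T@np.array(d['tvec']).reshape(3)).round(),R.round(2).tolist())
cv2.imwrite('pics/w1b.png',cv2.resize(d['pixels'],(800,600),interpolation=cv2.INTER_CUBIC))
E
```

```text
clock: 1.35
tool_pos: [476.4, -237.3, 311.9]
eef_rot: [-179.9, 0.0, 82.9]
wrist_force: [0.5, -0.4, -0.1]
gripper_width: 85.2
[ 486. -161.  445.] [[0.99, -0.12, -0.0], [-0.12, -0.95, 0.3], [-0.04, -0.3, -0.95]]
```

View pics/w1b.png

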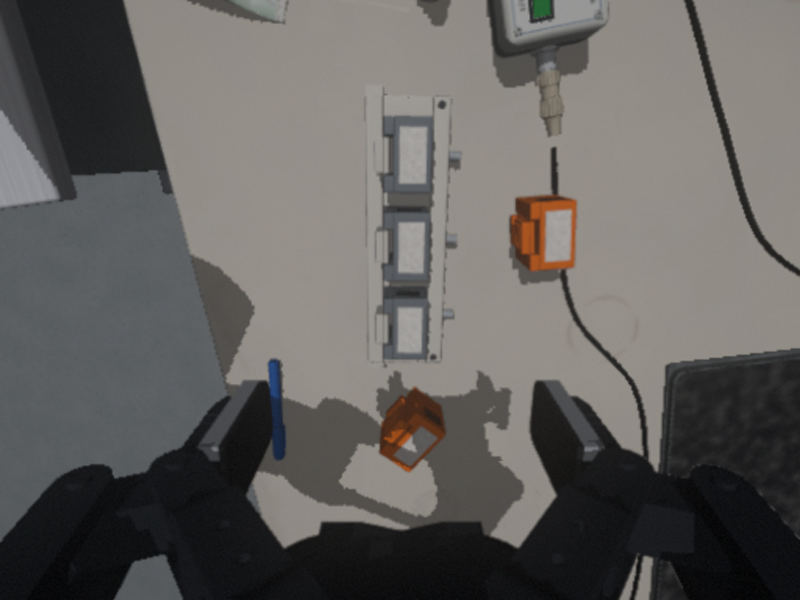

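Wrist view: three grey cassettes at (410,155), (408,245), (406,328), white tabs on the left (robot side) and orange look-alikes at (545,233) and (412,430). I'll get exact centres from the depth, triangulate the labels, then move on to the magazine.

```bash
cat >> h.py <<'E'
def cloud(d):
    h,w=d['depth'].shape;K=np.array(d['camera_matrix'],float);D=np.array(d['distortion'],float)
    g=np.stack(np.meshgrid(np.arange(w),np.arange(h)),-1).reshape(-1,1,2).astype(float)
    x=cv2.undistortPoints(g,K,D).reshape(-1,2);z=np.array(d['depth'],float).reshape(-1,1)
    R=cv2.Rodrigues(np.array(d['rvec'],float))[0];t=np.array(d['tvec'],float).reshape(3)
    P=(np.hstack([x,np.ones_like(z)])*z-t)@R; P[z[:,0]<=0]=np.nan
    return P.reshape(h,w,3)
def rect(P,m):
    q=P[m];q=q[np.isfinite(q).all(1)];r=cv2.minAreaRect(q[:,:2].astype(np.float32))
    return len(q),np.median(q[:,2]).round(1),np.round(r[0],1),np.round(r[1],1),round(r[2],1)
E
python3 - <<'E'
from h import *
d=load('w1');P=cloud(d)
for c in((490,-166),(482,-237),(472,-311)):
    m=(abs(P[...,2]-60)<6)&(np.hypot(P[...,0]-c[0],P[...,1]-c[1])<42)
    print('top',rect(P,m))
s=load('s0')
for (u,v),(a,b) in (((412,154),(568,145)),((411,248),(622,108)),((408,328),(678,72))):
    print('tri label',tri((d,u*.64,v*.64),(s,150+a/4,145+b/4)).round(1), 'on z60',pt(d,u*.64,v*.64,60).round(1),'depth',pt(d,u*.64,v*.64).round(1))
m=(abs(P[...,2]-26)<6)&(abs(P[...,0]-480)<60)&(abs(P[...,1]+237)<150); print('rim',rect(P,m))
E
python3 -m inch '[[[0.085,0.03,0.44,0,0,0,-1.41],[0.085,0.03,0.44,0,0,0,-1.41],[0.085,0.03,0.44,0,0,0,-1.41],[0.085,0.03,0.44,0,0,0,-1.41],[0.085,0.03,0.44,0,0,0,-1.41],[0.085,0.03,0.44,0,0,0,-1.41],[0.085,0.03,0.44,0,0,0,-1.41],[0.085,0.03,0.44,0,0,0,-1.41],[0.085,0.03,0.44,0,0,0,-1.41],[0.085,0.03,0.44,0,0,0,-1.41],[0.085,0.03,0.44,0,0,0,-1.41]]]'
python3 - <<'E'
from h import *
d=snap('wrist','w2')
R=cv2.Rodrigues(np.array(d['rvec'],float))[0];print((-R.T@np.array(d['tvec']).reshape(3)).round(),R.round(2).tolist())
cv2.imwrite('pics/w2b.png',cv2.resize(d['pixels'],(800,600),interpolation=cv2.INTER_CUBIC))
E
```

```text
top (1583, np.float64(61.4), array([ 486.6, -169.4]), array([76. , 47.1]), 80.9)
top (1359, np.float64(61.3), array([ 477.8, -235.8]), array([60.5, 47.5]), 82.0)
top (1193, np.float64(61.3), array([ 467.1, -310.6]), array([60.1, 48. ]), 82.9)
tri label [ 491.3 -163.6   60.8] on z60 [ 494.8 -161.3   60. ] depth [ 494.7 -161.3   62.6]
tri label [ 483.6 -241.    52.3] on z60 [ 485.  -238.2   60. ] depth [ 485.  -238.    61.2]
tri label [ 472.2 -317.1   49.1] on z60 [ 473.6 -311.5   60. ] depth [ 473.7 -310.7   62.1]
rim (4213, np.float64(27.3), array([ 485.8, -236.3]), array([264.7,  84.3]), 82.1)
clock: 2.78
tool_pos: [507.4, 202.5, 312.3]
eef_rot: [180.0, 0.0, 2.2]
wrist_force: [-0.2, 0.1, 0.4]
gripper_width: 84.8
[585. 205. 445.] [[0.04, -1.0, 0.0], [-0.95, -0.04, 0.3], [-0.3, -0.01, -0.95]]
```

View pics/w2b.png

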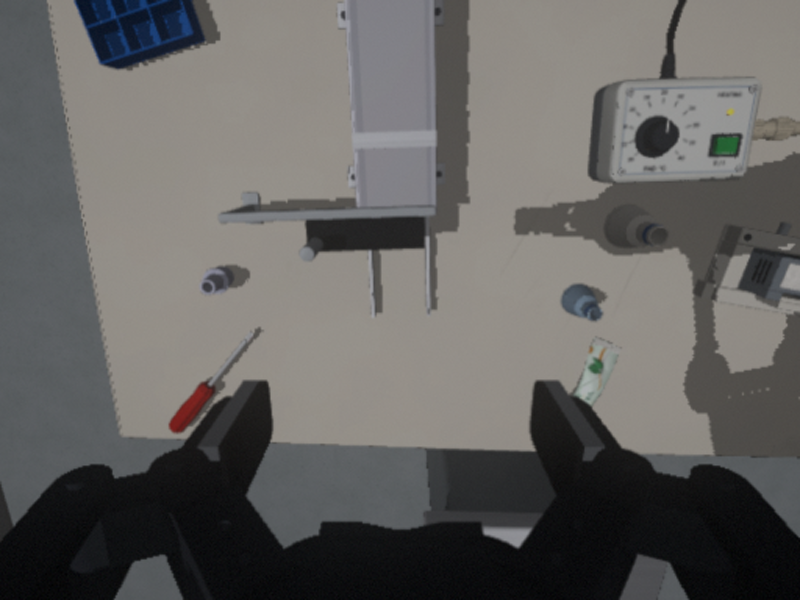

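Wrist view: the guide tips are at (375,313) and (430,308). The gate panel is at (365,233), shut or nearly so, with the post top at (306,253). The rail spans (220,217) to (433,210), and the cones are at (640,230) and (582,303).

Run:
```python
from h import *
d=load('w2');P=cloud(d);s=load('s0');D=load('d0')
q=lambda u,v,z=None:pt(d,u*.64,v*.64,z).round(1)
print('guide tips z15',q(375,313,15),q(430,308,15),'at rail',q(368,252,15),q(427,225,15))
print('guide tri', tri((d,375*.64,312*.64),(s,150+322/4,145+503/4)).round(1),tri((d,430*.64,308*.64),(s,150+368/4,145+455/4)).round(1))
print('post top',q(306,251,114),q(306,251))
print('post tri',tri((d,306*.64,252*.64),(D,225+115/3.75,145+30/3.75)).round(1))
print('rail ends z74',q(222,214,74),q(433,207,74),'roof sides z68',q(347,0,68),q(357,205,68),q(434,0,68),q(436,205,68))
print('panel z73', q(306,222,73),q(425,216,73))
m=(abs(P[...,2]-108)<8)&(P[...,1]>240)&(P[...,1]<350);print('post',rect(P,m))
m=(abs(P[...,2]-65)<8)&(P[...,0]>570)&(P[...,1]>150)&(P[...,1]<260);print('roof',rect(P,m))
```

```text
guide tips z15 [431.3 224.7  15. ] [438.8 169.5  15. ] at rail [493.7 232.8  15. ] [521.9 177.2  15. ]
guide tri [428.5 226.2   2.5] [432.9 168.1  -2.2]
post top [513.6 272.7 114. ] [513.9 272.5 115.1]
post tri [512.6 273.2 111.5]
rail ends z74 [533.3 348.8  74. ] [545.3 177.   74. ] roof sides z68 [691.5 248.   68. ] [543.9 239.1  68. ] [694.  184.6  68. ] [546.4 174.1  68. ]
panel z73 [529.1 280.5  73. ] [537.7 183.   73. ]
post (105, np.float64(114.6), array([512.8, 271.8]), array([11. , 10.6]), 2.5)
roof (6151, np.float64(69.6), array([631. , 213.2]), array([126.3,  66.5]), 4.1)
```

```bash
python3 -m inch '[[[0.035,0.006,0.070,-0.05,0,0,0.03],[0.035,0.006,0.070,-0.11,0,0,0.03],[0.035,0.006,0.070,-0.15,0,0,0.03],[0.035,0.006,0.070,-0.15,0,0,0.03],[0.035,0.006,0.070,-0.18,0,0,0.03],[0.035,0.006,0.070,-0.21,0,0,0.03],[0.035,0.006,0.070,-0.213,0,0,0.03],[0.035,0.006,0.070,-0.213,0,0,0.03]]]'
python3 - <<'E'
from h import *
d=snap('wrist','w3');cv2.imwrite('pics/w3b.png',d['pixels'])
E
```

```text
clock: 3.82
tool_pos: [515.0, 273.7, 101.6]
eef_rot: [-179.9, -0.2, 3.9]
wrist_force: [-0.4, -0.1, -0.7]
gripper_width: 35.2
```

View pics/w3b.png

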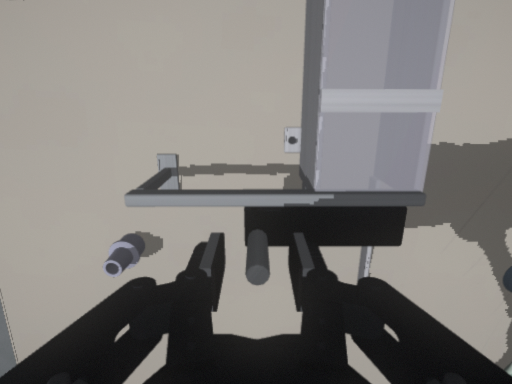

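Picture: the post at (258,255) is centred between the pads, and the reducer at (120,255) is well to the left. I'll narrow the jaws around the post and slide it.

```bash
python3 -m inch '[[[0.014,0,0,0,0,0,0],[0.014,0,0,0,0,0,0],[0.014,0,0,0,0,0,0],[0.014,-0.001,0.015,0,0,0,0],[0.014,-0.002,0.030,0,0,0,0],[0.014,-0.003,0.045,0,0,0,0],[0.014,-0.004,0.055,0,0,0,0],[0.014,-0.004,0.060,0,0,0,0],[0.014,-0.004,0.060,0,0,0,0]]]'
```

```text
clock: 5.0
tool_pos: [509.1, 334.4, 99.1]
eef_rot: [-180.0, 0.0, 4.0]
wrist_force: [0.5, 0.0, -0.6]
gripper_width: 13.8
```

```bash
python3 -m inch '[[[0.014,0,0.003,0,0,0,0],[0.014,0,0.006,0,0,0,0],[0.014,0,0.006,0,0,0,0]]]'
```

```text
clock: 5.38
tool_pos: [508.9, 336.9, 99.0]
eef_rot: [179.7, 0.1, 4.0]
wrist_force: [0.3, -8.1, 1.5]
gripper_width: 14.2
```

The gate is against its stop (8 N reaction). I'll let go, rise and look at the guides from closer.

```bash
python3 -m inch '[[[0.02,0,-0.003,0,0,0,0],[0.03,0,-0.003,0,0,0,0],[0.03,0,-0.003,0.05,0,0,0],[0.03,0,-0.003,0.07,0,0,0],[0.03,-0.03,-0.07,0.1,0,0,0],[0.03,-0.069,-0.132,0.1,0,0,0],[0.03,-0.069,-0.132,0.1,0,0,0],[0.03,-0.069,-0.132,0.1,0,0,0],[0.03,-0.069,-0.132,0.1,0,0,0]]]'
python3 - <<'E'
from h import *
d=snap('wrist','w4');cv2.imwrite('pics/w4b.png',cv2.convertScaleAbs(cv2.resize(d['pixels'][0:300,100:412],None,fx=2.5,fy=2,interpolation=cv2.INTER_CUBIC),alpha=1.3))
E
```

```text
clock: 6.5
tool_pos: [441.3, 208.5, 199.6]
eef_rot: [-179.9, -0.1, 3.9]
wrist_force: [0.4, 0.3, 0.2]
gripper_width: 30.1
```

View pics/w4b.png

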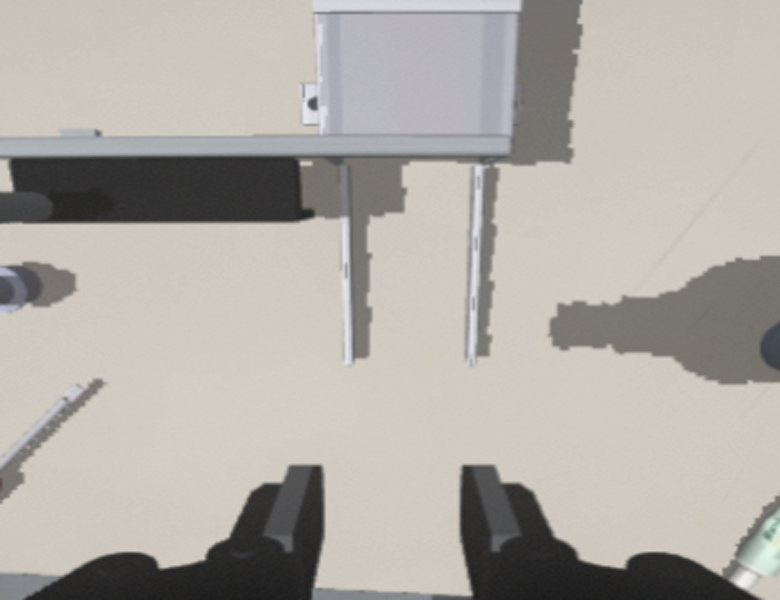

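Picture: the gate is fully open (panel edge at 300, left guide at 347). The guide inner edges run (353,362)–(349,166) and (468,362)–(474,166), and the rail's front edge is at v≈157.

Run:
```python
from h import *
d=load('w4');P=cloud(d)
q=lambda u,v,z=None:pt(d,100+u/2.5,v/2,z)
a,b,c,e=[q(*x,15) for x in((353,362),(468,362),(349,166),(474,166))]
print(a.round(1),b.round(1),c.round(1),e.round(1),'mids',((a+b)/2).round(1),((c+e)/2).round(1))
print('depth guides',q(348,300).round(1),q(474,300).round(1))
print('rail front bottom/top',q(320,157,74).round(1),q(500,156,74).round(1), q(320,157).round(1),q(500,156).round(1))
print('roof edges z68',q(318,60,68).round(1),q(517,60,68).round(1),q(318,60).round(1))
m=(abs(P[...,2]-14)<5)&(P[...,0]>420)&(P[...,0]<500)&(abs(P[...,1]-180)<12);print('g-',rect(P,m))
m=(abs(P[...,2]-14)<5)&(P[...,0]>420)&(P[...,0]<500)&(abs(P[...,1]-232)<12);print('g+',rect(P,m))
```

```text
[428.5 224.6  15. ] [432.1 172.3  15. ] [533.4 231.9  15. ] [537.  180.3  15. ] mids [430.3 198.4  15. ] [535.2 206.1  15. ]
depth guides [464.  228.7  16.2] [467.9 173.4  16.3]
rail front bottom/top [533.5 238.4  74. ] [538.  178.2  74. ] [533.7 238.7  70.2] [538.5 177.4  68.5]
roof edges z68 [571.3 241.1  68. ] [575.8 175.9  68. ] [570.9 241.   69.7]
g- (256, np.float64(15.9), array([466.1, 173.5]), array([67.8,  4.2]), 4.0)
g+ (253, np.float64(16.0), array([463.8, 229.4]), array([71. ,  4.1]), 4.1)
```

Magazine: mouth ≈ (537.5, 206.4) with yaw 4.2°, guide gap 52.4 and height 16, which match. Cassette centres are (491.5,-161), (481,-236.5) and (470.5,-311), dock yaw 82°. First grasp: the +y end.

```bash
python3 -m inch '[[[0.075,0.05,-0.37,0,0,0,1.365],[0.075,0.05,-0.37,0,0,0,1.365],[0.075,0.05,-0.37,0,0,0,1.365],[0.075,0.05,-0.37,0,0,0,1.365],[0.075,0.05,-0.37,0,0,0,1.365],[0.075,0.05,-0.37,0,0,0,1.365],[0.075,0.05,-0.37,0,0,0,1.365],[0.075,0.05,-0.37,0,0,0,1.365],[0.075,0.05,-0.37,-0.05,0,0,1.365],[0.075,0.05,-0.37,-0.09,0,0,1.365],[0.075,0.05,-0.37,-0.09,0,0,1.365],[0.075,0.05,-0.37,-0.09,0,0,1.365]]]'
python3 - <<'E'
from h import *
d=snap('wrist','w5');cv2.imwrite('pics/w5b.png',d['pixels'])
E
```

```text
clock: 8.05
tool_pos: [492.0, -162.6, 110.2]
eef_rot: [179.9, 0.0, 82.2]
wrist_force: [0.4, -1.1, 0.6]
gripper_width: 75.2
```

View pics/w5b.png

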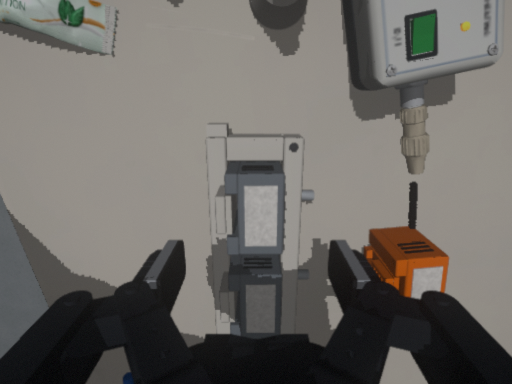

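Picture: the first cassette's label at (260,215), the second at (258,300). I'll check which one lies under the tool by projection.

Run:
```python
from h import *
d=load('w5');P=cloud(d)
print(proj(d,[[491.5,-161,60],[481.3,-236.5,60],[470.5,-311,60]]).round(),pt(d,261,216,60).round(1),pt(d,261,216).round(1))
m=(abs(P[...,2]-61)<5)&(np.hypot(P[...,0]-491,P[...,1]+161)<37);print(rect(P,m))
ys,xs=np.where(m);print(xs.min(),xs.max(),ys.min(),ys.max())
for v in (178,190,205,215,225,240):
    r=P[v];k=(abs(r[:,2]-61)<5)&(abs(r[:,0]-491)<40);u=np.where(k)[0];print(v,u.min(),u.max(),r[u.min()].round(1),r[u.max()].round(1))
```

```text
[[256. 215.]
 [256. 307.]
 [255. 380.]] [ 495.1 -162.2   60. ] [ 495.2 -161.4   62. ]
(4973, np.float64(61.4), array([ 487.4, -160.3]), array([60.1, 47.2]), 82.8)
215 284 171 254
178 225 284 [ 475.3 -132.1   60.8] [ 513.5 -137.4   60.8]
190 225 284 [ 474.1 -140.    61.6] [ 512.6 -145.5   61. ]
205 215 284 [ 465.1 -150.4   58.9] [ 511.6 -156.6   59.5]
215 216 283 [ 464.7 -157.5   59.7] [ 510.1 -163.6   60. ]
225 216 283 [ 463.4 -164.7   59.9] [ 509.3 -170.7   60.7]
240 227 283 [ 469.2 -176.6   60.9] [ 508.1 -182.3   60.4]
```

Confirmed: box centre (491,-161), width 47 over the tab, top at z≈61. I'll descend and pinch.

```bash
python3 -m inch '[[[0.075,-0.001,0.001,-0.03,0,0,0.005],[0.075,-0.001,0.001,-0.055,0,0,0.005],[0.075,-0.001,0.001,-0.066,0,0,0.005],[0.075,-0.001,0.001,-0.066,0,0,0.005],[0.03,-0.001,0.001,-0.066,0,0,0.005],[0.03,-0.001,0.001,-0.066,0,0,0.005],[0.03,-0.001,0.001,-0.066,0,0,0.005],[0.03,-0.001,0.001,-0.066,0,0,0.005],[0.03,-0.001,0.001,-0.066,0,0,0.005],[0.03,-0.001,0.001,-0.066,0,0,0.005]]]'
```

```text
clock: 9.35
tool_pos: [492.0, -161.9, 46.5]
eef_rot: [179.6, 0.1, 82.4]
wrist_force: [0.5, 2.4, 14.7]
gripper_width: 36.8
```

```bash
python3 -m inch '[[[0.03,0,0,0.003,0,0,0],[0.03,0,0,0.005,0,0,0],[0.03,0,0,0.006,0,0,0],[0.03,0,0,0.006,0,0,0]]]'
```

```text
clock: 9.85
tool_pos: [489.7, -161.5, 49.3]
eef_rot: [180.0, 0.0, 82.4]
wrist_force: [1.4, -0.2, -1.4]
gripper_width: 36.4
```

```bash
python3 -m inch '[[[0.03,0,0,0.003,0,0,0],[0.03,0,0,0.006,0,0,0],[0.03,0,0,0.006,0,0,0]]]'
```

```text
clock: 10.22
tool_pos: [489.4, -161.5, 55.7]
eef_rot: [180.0, 0.0, 82.4]
wrist_force: [1.2, -0.4, -0.3]
gripper_width: 36.6
```

```bash
python3 -m inch '[[[0.03,0,0,0.01,0,0,0],[0.03,0,0,0.025,0,0,0],[0.03,0,0,0.045,0,0,0],[0.03,0,0,0.07,0,0,0],[0.03,0,0,0.07,0,0,0]]]'
python3 - <<'E'
from h import *
d=snap('wrist','w6');cv2.imwrite('pics/w6b.png',d['pixels'])
E
```

```text
clock: 10.85
tool_pos: [489.9, -161.8, 127.7]
eef_rot: [179.8, 0.1, 82.4]
wrist_force: [0.0, 0.8, -2.0]
gripper_width: 36.0
```

View pics/w6b.png

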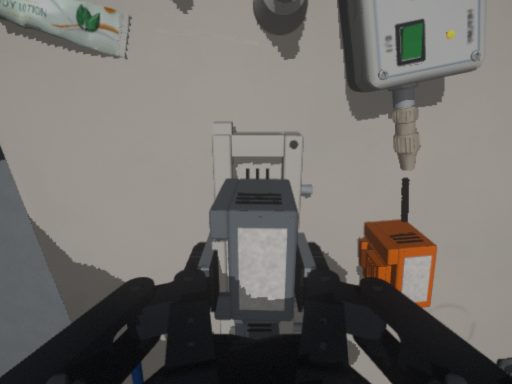

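The cassette is held and the bay's floor is visible. I'll measure the held cassette relative to the tool.

```bash
cat > held.py <<'E'
from h import *
import sys
d=load(sys.argv[1]);P=cloud(d);s=get_state();t=s['tool_pos']
m=(P[...,2]>t[2]+5)&(P[...,2]<t[2]+25)&(np.hypot(P[...,0]-t[0],P[...,1]-t[1])<40)
m[:, :]&=True
yy,xx=np.mgrid[:384,:512]; m&=(xx>222)&(xx<292)
q=P[m];a=np.radians(s['eef_rot'][2]);e=q[:,:2]-t[:2]
X=e@[np.cos(a),np.sin(a)];Y=e@[np.sin(a),-np.cos(a)]
print('tool',t.round(1),s['eef_rot'].round(1),'n',len(q),'top z',np.percentile(q[:,2],[5,50,95]).round(1),'toolX',np.percentile(X,[1,99]).round(1),'toolY',np.percentile(Y,[1,99]).round(1),rect(P,m))
E
python3 held.py w6
```

```text
tool [ 489.1 -161.4  126.4] [179.9   0.   82.4] n 8175 top z [138.3 143.  144.2] toolX [-28.1  30.8] toolY [-15.2  16.8] (8175, np.float64(143.0), array([ 490.3, -160.6]), array([61. , 34.3]), 81.8)
```

```bash
python3 -m inch '[[[0.03,-0.019,0.363,0.02,0,0,-1.363],[0.03,-0.019,0.363,0.02,0,0,-1.363],[0.03,-0.019,0.363,0.02,0,0,-1.363],[0.03,-0.019,0.363,0.02,0,0,-1.363],[0.03,-0.019,0.363,0.02,0,0,-1.363],[0.03,-0.019,0.363,0.02,0,0,-1.363],[0.03,-0.019,0.363,0.02,0,0,-1.363],[0.03,-0.019,0.363,0.02,0,0,-1.363],[0.03,-0.019,0.363,0.02,0,0,-1.363],[0.03,-0.019,0.363,0,0,0,-1.363],[0.03,-0.019,0.363,-0.03,0,0,-1.363],[0.03,-0.019,0.363,-0.03,0,0,-1.363]]]'
python3 - <<'E'
from h import *
d=snap('wrist','w7');cv2.imwrite('pics/w7b.png',d['pixels'])
E
python3 held.py w7
```

```text
clock: 12.4
tool_pos: [467.7, 200.3, 93.0]
eef_rot: [179.9, 0.4, 4.4]
wrist_force: [-0.2, -0.7, -1.7]
gripper_width: 36.3
tool [469.2 200.8  94.4] [180.    0.2   4.4] n 8012 top z [105.2 108.2 109.5] toolX [-29.1  29.5] toolY [-15.1  17. ] (8012, np.float64(108.2), array([469. , 199.6]), array([61.1, 34.3]), 4.1)
```

View pics/w7b.png

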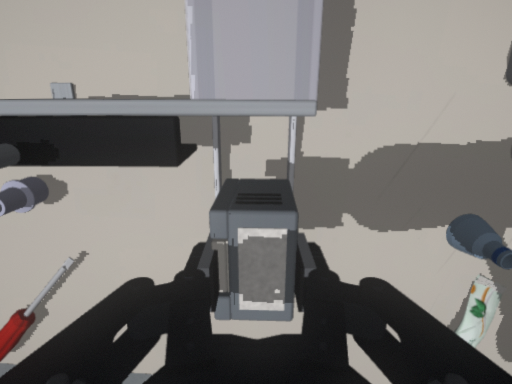

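Picture: the cassette is aligned between the guides (left at 215, right at 292). I'll lower it in two steps.

```bash
python3 -m inch '[[[0.03,0,0.0005,-0.02,0,0,0],[0.03,0,0.0005,-0.035,0,0,0],[0.03,0,0.0005,-0.045,0,0,0],[0.03,0,0.0005,-0.051,0,0,0],[0.03,0,0.0005,-0.051,0,0,0]]]'
```

```text
clock: 13.08
tool_pos: [470.2, 202.1, 44.1]
eef_rot: [180.0, 0.0, 4.4]
wrist_force: [0.7, -0.5, -1.9]
gripper_width: 36.4
```

```bash
python3 -m inch '[[[0.03,0,0,-0.002,0,0,0],[0.03,0,0,-0.003,0,0,0],[0.03,0,0,-0.003,0,0,0]]]'
```

```text
clock: 13.45
tool_pos: [470.9, 202.2, 42.9]
eef_rot: [-180.0, -0.1, 4.4]
wrist_force: [-2.1, -1.5, 6.5]
gripper_width: 36.7
```

```bash
python3 -m inch '[[[0.03,0,0,0.002,0,0,0],[0.065,0,0,0.002,0,0,0],[0.065,0,0,0.002,0,0,0],[0.065,0,0,0.002,0,0,0],[0.065,0,0,0.03,0,0,0],[0.065,0,0,0.07,0,0,0],[0.03,-0.03,-0.002,0.08,0,0,0],[0.0,-0.065,-0.005,0.08,0,0,0],[0.0,-0.065,-0.005,0.08,0,0,0],[0.0,-0.065,-0.005,0.08,0,0,0],[0.0,-0.065,-0.005,0.08,0,0,0]]]'
python3 - <<'E'
from h import *
d=snap('wrist','w8');cv2.imwrite('pics/w8b.png',d['pixels'])
P=cloud(d)
m=(abs(P[...,2]-57)<6)&(abs(P[...,0]-471)<45)&(abs(P[...,1]-201)<40);print(rect(P,m))
E
```

```text
clock: 14.82
tool_pos: [406.5, 197.3, 121.3]
eef_rot: [-180.0, -0.1, 4.3]
wrist_force: [0.2, -0.3, 0.0]
gripper_width: 0.0
(5601, np.float64(57.4), array([471.4, 200.8]), array([59.7, 48.2]), 4.8)
```

View pics/w8b.png

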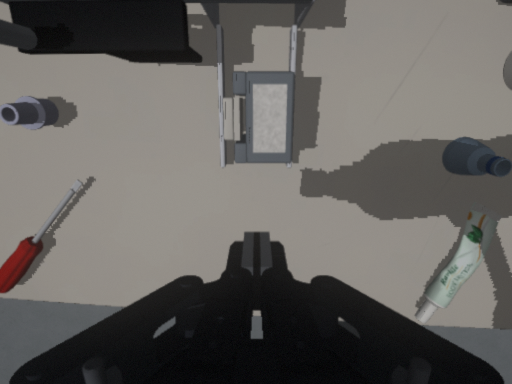

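Picture: the cassette stands upright between the guides at (265,117), its tab sprung out to the left. Next I lower the closed fingers behind it and push.

```bash
python3 -m inch '[[[0,0,-0.003,-0.04,0,0,0],[0,0,-0.003,-0.075,0,0,0],[0,0,-0.003,-0.094,0,0,0],[0,0,-0.003,-0.094,0,0,0]]]'; python3 -m inch '[[[0,0.012,0.001,0,0,0,0],[0,0.024,0.0018,0,0,0,0],[0,0.036,0.0026,0,0,0,0],[0,0.047,0.0034,0,0,0,0],[0,0.057,0.0042,0,0,0,0],[0,0.067,0.005,0,0,0,0],[0,0.077,0.0057,0,0,0,0],[0,0.087,0.0064,0,0,0,0],[0,0.095,0.007,0,0,0,0],[0,0.101,0.0075,0,0,0,0],[0,0.105,0.0077,0,0,0,0],[0,0.105,0.0077,0,0,0,0]]]'
```

```text
clock: 15.38
tool_pos: [404.7, 193.8, 25.9]
eef_rot: [179.9, 0.2, 4.3]
wrist_force: [-0.2, 0.5, -0.8]
gripper_width: -0.3
clock: 16.88
tool_pos: [509.7, 201.7, 28.1]
eef_rot: [180.0, 0.1, 4.3]
wrist_force: [-4.0, -0.2, 5.8]
gripper_width: 0.1
```

```bash
python3 -m inch '[[[0,-0.03,-0.002,0,0,0,0],[0,-0.05,-0.004,0.06,0,0,0],[0.04,-0.07,-0.005,0.12,0,0,0],[0.075,-0.07,-0.005,0.15,0,0,0],[0.075,-0.07,-0.005,0.15,0,0,0],[0.075,-0.07,-0.005,0.15,0,0,0]]]'
python3 - <<'E'
from h import *
d=snap('wrist','w9');P=cloud(d)
cv2.imwrite('pics/w9b.png',d['pixels'])
m=(abs(P[...,2]-57)<4.5)&(abs(P[...,0]-540)<60)&(abs(P[...,1]-205)<26);print(rect(P,m))
E
```

```text
clock: 17.62
tool_pos: [440.4, 196.7, 177.0]
eef_rot: [180.0, 0.0, 4.3]
wrist_force: [-0.8, 0.0, 0.2]
gripper_width: 72.2
(1047, np.float64(57.6), array([528.8, 203.9]), array([16.5, 46.2]), 4.2)
```

View pics/w9b.png

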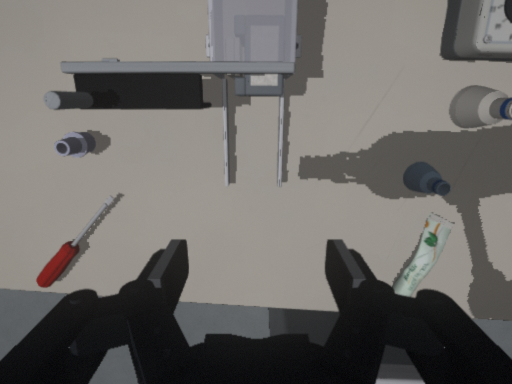

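Picture: the first cassette is in, its rear just outside the mouth at (262,90). Next: the middle cassette.

```bash
python3 -m inch '[[[0.075,0.041,-0.433,0,0,0,1.363],[0.075,0.041,-0.433,0,0,0,1.363],[0.075,0.041,-0.433,0,0,0,1.363],[0.075,0.041,-0.433,0,0,0,1.363],[0.075,0.041,-0.433,0,0,0,1.363],[0.075,0.041,-0.433,0,0,0,1.363],[0.075,0.041,-0.433,0,0,0,1.363],[0.075,0.041,-0.433,0,0,0,1.363],[0.075,0.041,-0.433,-0.03,0,0,1.363],[0.075,0.041,-0.433,-0.06,0,0,1.363],[0.075,0.041,-0.433,-0.06,0,0,1.363],[0.075,0.041,-0.433,-0.06,0,0,1.363]]]'
cat > chk.py <<'E'
from h import *
import sys
d=snap('wrist',sys.argv[1]);P=cloud(d);c=[float(sys.argv[2]),float(sys.argv[3])]
m=(abs(P[...,2]-61)<5)&(np.hypot(P[...,0]-c[0],P[...,1]-c[1])<37);r=rect(P,m);print(r)
cv2.imwrite(f'pics/{sys.argv[1]}b.png',d['pixels'])
print(get_state()['tool_pos'].round(1),get_state()['eef_rot'].round(1))
E
python3 chk.py w10 481.3 -236.5
```

```text
clock: 19.18
tool_pos: [481.6, -236.3, 117.2]
eef_rot: [-180.0, -0.0, 82.4]
wrist_force: [-0.1, 0.4, 0.7]
gripper_width: 75.0
(4638, np.float64(61.4), array([ 477.2, -235.5]), array([60.3, 47.1]), 82.3)
[ 482.  -236.4  117.9] [179.9   0.   82.5]
```

```bash
python3 -m inch '[[[0.075,-0.001,0,-0.03,0,0,0],[0.075,-0.001,0,-0.06,0,0,0],[0.075,-0.001,0,-0.072,0,0,0],[0.075,-0.001,0,-0.072,0,0,0],[0.03,-0.001,0,-0.072,0,0,0],[0.03,-0.001,0,-0.072,0,0,0],[0.03,-0.001,0,-0.072,0,0,0],[0.03,-0.001,0,-0.072,0,0,0],[0.03,-0.001,0,-0.072,0,0,0],[0.03,-0.001,0,-0.072,0,0,0]]]'; python3 -m inch '[[[0.03,0,0,0.003,0,0,0],[0.03,0,0,0.006,0,0,0],[0.03,0,0,0.006,0,0,0]]]'
```

```text
clock: 20.48
tool_pos: [481.9, -236.6, 48.5]
eef_rot: [179.7, 0.1, 82.4]
wrist_force: [-1.1, 3.0, 14.6]
gripper_width: 36.8
clock: 20.85
tool_pos: [480.3, -236.3, 51.4]
eef_rot: [180.0, 0.0, 82.4]
wrist_force: [-0.1, -0.2, -1.5]
gripper_width: 36.4
```

```bash
python3 -m inch '[[[0.03,0,0,0.005,0,0,0],[0.03,0,0,0.015,0,0,0],[0.03,0,0,0.03,0,0,0],[0.03,0,0,0.06,0,0,0],[0.03,0,0,0.095,0,0,0],[0.03,0,0,0.095,0,0,0]]]'
python3 - <<'E'
from h import *
snap('wrist','w11')
E
python3 held.py w11
```

```text
clock: 21.6
tool_pos: [482.3, -237.5, 150.0]
eef_rot: [179.6, 0.2, 82.4]
wrist_force: [-0.9, -0.9, -2.3]
gripper_width: 36.4
tool [ 481.1 -236.7  148. ] [1.798e+02 1.000e-01 8.240e+01] n 8013 top z [159.6 163.3 164.6] toolX [-29.1  29.7] toolY [-15.   17.5] (8013, np.float64(163.3), array([ 482.4, -237.3]), array([61.4, 34.8]), 82.2)
```

```bash
python3 -m inch '[[[0.03,-0.0105,0.438,0,0,0,-1.363],[0.03,-0.0105,0.438,0,0,0,-1.363],[0.03,-0.0105,0.438,0,0,0,-1.363],[0.03,-0.0105,0.438,0,0,0,-1.363],[0.03,-0.0105,0.438,0,0,0,-1.363],[0.03,-0.0105,0.438,0,0,0,-1.363],[0.03,-0.0105,0.438,0,0,0,-1.363],[0.03,-0.0105,0.438,0,0,0,-1.363],[0.03,-0.0105,0.438,0,0,0,-1.363],[0.03,-0.0105,0.438,-0.03,0,0,-1.363],[0.03,-0.0105,0.438,-0.055,0,0,-1.363],[0.03,-0.0105,0.438,-0.055,0,0,-1.363]]]'
python3 - <<'E'
from h import *
d=snap('wrist','w12');P=cloud(d)
m=(abs(P[...,2]-57)<4.5)&(abs(P[...,0]-540)<60)&(abs(P[...,1]-205)<26);print('first cassette rear part',rect(P,m))
E
python3 held.py w12
```

```text
clock: 23.15
tool_pos: [467.4, 200.2, 88.9]
eef_rot: [179.9, 0.4, 4.3]
wrist_force: [-0.5, 0.5, -2.3]
gripper_width: 36.0
first cassette rear part (2179, np.float64(57.3), array([515.9, 201. ]), array([40.4, 41.7]), 89.7)
tool [468.8 200.6  90.3] [179.9   0.2   4.3] n 7785 top z [ 99.6 102.2 103.4] toolX [-30.   28.8] toolY [-15.4  17.2] (7785, np.float64(102.2), array([467.5, 199.8]), array([61.1, 34.8]), 5.0)
```

```bash
python3 -m inch '[[[0.03,0,0.0005,-0.02,0,0,0],[0.03,0,0.0005,-0.035,0,0,0],[0.03,0,0.0005,-0.044,0,0,0],[0.03,0,0.0005,-0.048,0,0,0],[0.03,0,0.0005,-0.048,0,0,0],[0.03,0,0.0005,-0.050,0,0,0],[0.03,0,0.0005,-0.051,0,0,0],[0.03,0,0.0005,-0.051,0,0,0]]]'
```

```text
clock: 24.2
tool_pos: [469.8, 201.9, 44.5]
eef_rot: [180.0, -0.1, 4.4]
wrist_force: [-8.5, -5.0, 30.1]
gripper_width: 36.4
```

The contact height (44.5) fits the bench: this grasp was 2 mm higher on the box than the first. I'll ease up, release and look.

```bash
python3 -m inch '[[[0.03,0,0,0.003,0,0,0],[0.03,0,0,0.003,0,0,0],[0.065,0,0,0.003,0,0,0],[0.065,0,0,0.003,0,0,0],[0.065,0,0,0.003,0,0,0],[0.065,0,0,0.03,0,0,0],[0.065,0,0,0.07,0,0,0],[0.03,-0.03,-0.002,0.08,0,0,0],[0.0,-0.065,-0.005,0.08,0,0,0],[0.0,-0.065,-0.005,0.08,0,0,0],[0.0,-0.065,-0.005,0.08,0,0,0],[0.0,-0.065,-0.005,0.08,0,0,0]]]'
python3 - <<'E'
from h import *
d=snap('wrist','w13');cv2.imwrite('pics/w13b.png',d['pixels'])
P=cloud(d)
m=(abs(P[...,2]-57)<6)&(abs(P[...,0]-471)<42)&(abs(P[...,1]-201)<40);print(rect(P,m))
E
```

```text
clock: 25.7
tool_pos: [406.0, 197.5, 120.3]
eef_rot: [-180.0, -0.1, 4.3]
wrist_force: [-0.3, -0.2, -0.1]
gripper_width: -0.3
(5668, np.float64(57.5), array([470.2, 201.3]), array([59.5, 48.2]), 4.2)
```

View pics/w13b.png

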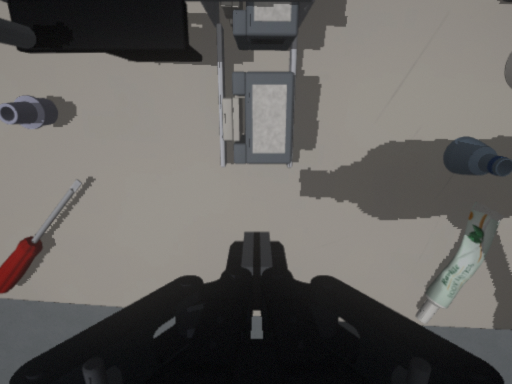

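Picture (14th): the second cassette is upright between the guides at (265,117), the first ahead of it at (268,15). I'll push.

```bash
python3 -m inch '[[[0,0,-0.003,-0.04,0,0,0],[0,0,-0.003,-0.075,0,0,0],[0,0,-0.003,-0.093,0,0,0],[0,0,-0.003,-0.093,0,0,0]]]'; python3 -m inch '[[[0,0.012,0.001,0,0,0,0],[0,0.024,0.0018,0,0,0,0],[0,0.036,0.0026,0,0,0,0],[0,0.047,0.0034,0,0,0,0],[0,0.057,0.0042,0,0,0,0],[0,0.067,0.005,0,0,0,0],[0,0.077,0.0057,0,0,0,0],[0,0.087,0.0064,0,0,0,0],[0,0.095,0.007,0,0,0,0],[0,0.101,0.0075,0,0,0,0],[0,0.105,0.0077,0,0,0,0],[0,0.105,0.0077,0,0,0,0]]]'; python3 -m inch '[[[0,-0.03,-0.002,0,0,0,0],[0,-0.05,-0.004,0.06,0,0,0],[0.04,-0.07,-0.005,0.12,0,0,0],[0.075,-0.07,-0.005,0.15,0,0,0],[0.075,-0.07,-0.005,0.15,0,0,0],[0.075,-0.07,-0.005,0.15,0,0,0]]]'
python3 - <<'E'
from h import *
d=snap('wrist','w14');P=cloud(d);s=snap('scene','s14')
cv2.imwrite('pics/w14b.png',d['pixels'])
m=(abs(P[...,2]-57)<4.5)&(abs(P[...,0]-540)<60)&(abs(P[...,1]-205)<26);print(rect(P,m))
E
```

```text
clock: 26.25
tool_pos: [404.3, 194.0, 26.0]
eef_rot: [180.0, 0.2, 4.3]
wrist_force: [-0.0, -0.4, 0.0]
gripper_width: 0.2
clock: 27.75
tool_pos: [506.8, 201.6, 28.1]
eef_rot: [180.0, 0.4, 4.3]
wrist_force: [-8.4, -1.4, 9.2]
gripper_width: 0.2
clock: 28.5
tool_pos: [439.8, 196.9, 177.0]
eef_rot: [180.0, 0.0, 4.3]
wrist_force: [-1.5, -0.3, -0.5]
gripper_width: 72.2
(1206, np.float64(57.5), array([527.3, 204.6]), array([19.6, 47.3]), 3.4)
```

```bash
python3 -m inch '[[[0.075,0.031,-0.508,0,0,0,1.363],[0.075,0.031,-0.508,0,0,0,1.363],[0.075,0.031,-0.508,0,0,0,1.363],[0.075,0.031,-0.508,0,0,0,1.363],[0.075,0.031,-0.508,0,0,0,1.363],[0.075,0.031,-0.508,0,0,0,1.363],[0.075,0.031,-0.508,0,0,0,1.363],[0.075,0.031,-0.508,0,0,0,1.363],[0.075,0.031,-0.508,0,0,0,1.363],[0.075,0.031,-0.508,-0.04,0,0,1.363],[0.075,0.031,-0.508,-0.06,0,0,1.363],[0.075,0.031,-0.508,-0.06,0,0,1.363]]]'
python3 chk.py w15 470.5 -311
```

```text
clock: 30.1
tool_pos: [469.1, -310.1, 114.0]
eef_rot: [-179.7, -0.2, 82.4]
wrist_force: [-0.6, 0.7, 0.1]
gripper_width: 74.9
(4744, np.float64(61.4), array([ 467.2, -311. ]), array([60.4, 47.6]), 81.7)
[ 470.1 -310.6  115.7] [-1.798e+02 -1.000e-01  8.240e+01]
```

```bash
python3 -m inch '[[[0.075,0,-0.001,-0.03,0,0,0],[0.075,0,-0.001,-0.06,0,0,0],[0.075,0,-0.001,-0.072,0,0,0],[0.075,0,-0.001,-0.072,0,0,0],[0.03,0,-0.001,-0.072,0,0,0],[0.03,0,-0.001,-0.072,0,0,0],[0.03,0,-0.001,-0.072,0,0,0],[0.03,0,-0.001,-0.072,0,0,0],[0.03,0,-0.001,-0.072,0,0,0],[0.03,0,-0.001,-0.072,0,0,0]]]'; python3 -m inch '[[[0.03,0,0,0.003,0,0,0],[0.03,0,0,0.006,0,0,0],[0.03,0,0,0.006,0,0,0]]]'
```

```text
clock: 31.4
tool_pos: [471.7, -312.3, 48.5]
eef_rot: [179.8, 0.1, 82.4]
wrist_force: [-1.9, 3.7, 13.8]
gripper_width: 36.9
clock: 31.78
tool_pos: [470.9, -312.1, 51.5]
eef_rot: [180.0, 0.0, 82.4]
wrist_force: [0.2, -0.6, -1.4]
gripper_width: 36.6
```

```bash
python3 -m inch '[[[0.03,0,0,0.005,0,0,0],[0.03,0,0,0.015,0,0,0],[0.03,0,0,0.03,0,0,0],[0.03,0,0,0.06,0,0,0],[0.03,0,0,0.095,0,0,0],[0.03,0,0,0.095,0,0,0]]]'
python3 - <<'E'
from h import *
snap('wrist','w16')
E
python3 held.py w16
python3 - <<'E'
from h import *
s=load('s14');n=snap('scene','s16');P=cloud(n)
# tunnel check and where the bystanders are
for nm,c,h in(('cone0',(521,-14),30),('cone1',(448,23),20),('red',(458,381),20),):
    m=(P[...,2]>h)&(P[...,2]<75)&(np.hypot(P[...,0]-c[0],P[...,1]-c[1])<60);print(nm,rect(P,m))
E
```

```text
clock: 32.52
tool_pos: [472.7, -313.6, 150.1]
eef_rot: [179.6, 0.3, 82.4]
wrist_force: [1.0, 0.0, -2.1]
gripper_width: 36.3
tool [ 471.5 -312.6  148.1] [1.798e+02 1.000e-01 8.240e+01] n 8023 top z [159.6 163.5 164.7] toolX [-29.   29.9] toolY [-15.1  17.5] (8023, np.float64(163.5), array([ 472.3, -312.8]), array([61.3, 34.6]), 83.5)
cone0 (138, np.float64(44.3), array([549.6,  -6.7]), array([58.8, 68. ]), 73.2)
cone1 (48, np.float64(30.4), array([449.1,  22.5]), array([21.9, 19.6]), 72.0)
red (57, np.float64(30.6), array([479.7, 369.5]), array([21.4, 70.6]), 49.3)
```

```bash
python3 -m inch '[[[0.03,-0.001,0.514,0,0,0,-1.363],[0.03,-0.001,0.514,0,0,0,-1.363],[0.03,-0.001,0.514,0,0,0,-1.363],[0.03,-0.001,0.514,0,0,0,-1.363],[0.03,-0.001,0.514,0,0,0,-1.363],[0.03,-0.001,0.514,0,0,0,-1.363],[0.03,-0.001,0.514,0,0,0,-1.363],[0.03,-0.001,0.514,0,0,0,-1.363],[0.03,-0.001,0.514,0,0,0,-1.363],[0.03,-0.001,0.514,0,0,0,-1.363],[0.03,-0.001,0.514,-0.03,0,0,-1.363],[0.03,-0.001,0.514,-0.03,0,0,-1.363]]]'
python3 - <<'E'
from h import *
d=snap('wrist','w17');P=cloud(d);cv2.imwrite('pics/w17b.png',d['pixels'])
m=(abs(P[...,2]-57)<4)&(abs(P[...,0]-540)<60)&(abs(P[...,1]-205)<26);print('rear of 2nd',rect(P,m))
E
python3 held.py w17
```

```text
clock: 34.12
tool_pos: [466.9, 200.6, 113.5]
eef_rot: [179.9, 0.5, 4.3]
wrist_force: [-0.4, -0.8, -2.0]
gripper_width: 36.1
rear of 2nd (1694, np.float64(57.4), array([526.5, 204.4]), array([17.5, 46.7]), 4.4)
tool [468.3 200.8 114.9] [179.9   0.3   4.3] n 7795 top z [124.2 126.8 128. ] toolX [-29.4  29.2] toolY [-15.6  17. ] (7795, np.float64(126.8), array([467.7, 200.6]), array([60.5, 34.9]), 5.4)
```

```bash
python3 -m inch '[[[0.03,0,0.0005,-0.03,0,0,0],[0.03,0,0.0005,-0.05,0,0,0],[0.03,0,0.0005,-0.065,0,0,0],[0.03,0,0.0005,-0.070,0,0,0],[0.03,0,0.0005,-0.0715,0,0,0],[0.03,0,0.0005,-0.0715,0,0,0]]]'
```

```text
clock: 34.92
tool_pos: [470.3, 202.6, 45.4]
eef_rot: [-180.0, -0.1, 4.3]
wrist_force: [0.9, 0.4, -1.6]
gripper_width: 36.6
```

```bash
python3 -m inch '[[[0.03,0,0,-0.001,0,0,0],[0.065,0,0,-0.001,0,0,0],[0.065,0,0,-0.001,0,0,0],[0.065,0,0,-0.001,0,0,0],[0.065,0,0,0.03,0,0,0],[0.065,0,0,0.07,0,0,0],[0.03,-0.03,-0.002,0.077,0,0,0],[0.0,-0.065,-0.005,0.077,0,0,0],[0.0,-0.065,-0.005,0.077,0,0,0],[0.0,-0.065,-0.005,0.077,0,0,0],[0.0,-0.065,-0.005,0.077,0,0,0]]]'
python3 - <<'E'
from h import *
d=snap('wrist','w18');cv2.imwrite('pics/w18b.png',d['pixels'])
P=cloud(d)
m=(abs(P[...,2]-57)<6)&(abs(P[...,0]-471)<42)&(abs(P[...,1]-201)<40);print(rect(P,m))
E
```

```text
clock: 36.3
tool_pos: [406.0, 197.7, 121.9]
eef_rot: [-180.0, -0.1, 4.3]
wrist_force: [0.8, 0.9, 0.1]
gripper_width: -0.1
(5581, np.float64(57.4), array([470.5, 201.4]), array([59. , 48.2]), 4.4)
```

The cassette stands like the others. This push goes 8 mm further, so the last rear face sits about 11 mm outside the mouth.

```bash
python3 -m inch '[[[0,0,-0.003,-0.04,0,0,0],[0,0,-0.003,-0.075,0,0,0],[0,0,-0.003,-0.094,0,0,0],[0,0,-0.003,-0.094,0,0,0]]]'; python3 -m inch '[[[0,0.012,0.001,0,0,0,0],[0,0.024,0.0018,0,0,0,0],[0,0.036,0.0026,0,0,0,0],[0,0.047,0.0034,0,0,0,0],[0,0.057,0.0042,0,0,0,0],[0,0.067,0.005,0,0,0,0],[0,0.077,0.0057,0,0,0,0],[0,0.087,0.0064,0,0,0,0],[0,0.097,0.0071,0,0,0,0],[0,0.105,0.0077,0,0,0,0],[0,0.110,0.0081,0,0,0,0],[0,0.112,0.0083,0,0,0,0]]]'; python3 -m inch '[[[0,0.001,0,0,0,0,0],[0,0.001,0,0,0,0,0]]]'
```

```text
clock: 36.85
tool_pos: [404.2, 194.2, 26.4]
eef_rot: [179.9, 0.2, 4.3]
wrist_force: [-0.4, -1.1, 0.8]
gripper_width: -0.3
clock: 38.35
tool_pos: [512.2, 202.1, 28.1]
eef_rot: [179.9, 0.6, 4.3]
wrist_force: [-12.7, -1.3, 13.7]
gripper_width: 0.1
clock: 38.6
tool_pos: [512.7, 202.2, 28.1]
eef_rot: [179.9, 0.6, 4.3]
wrist_force: [-12.3, -0.7, 12.4]
gripper_width: -0.2
```

```bash
python3 -m inch '[[[0,0.003,0.0002,0,0,0,0],[0,0.006,0.0004,0,0,0,0],[0,0.007,0.0005,0,0,0,0],[0,0.007,0.0005,0,0,0,0]]]'; python3 -m inch '[[[0,-0.03,-0.002,0,0,0,0],[0,-0.05,-0.004,0.06,0,0,0],[0.0,-0.077,-0.005,0.12,0,0,0],[0.03,-0.077,-0.005,0.15,0,0,0],[0.03,-0.077,-0.005,0.15,0,0,0],[0.03,-0.077,-0.005,0.15,0,0,0]]]'
python3 - <<'E'
from h import *
d=snap('wrist','w19');P=cloud(d)
cv2.imwrite('pics/w19b.png',cv2.resize(d['pixels'][0:192,128:384],None,fx=3,fy=3,interpolation=cv2.INTER_CUBIC))
m=(abs(P[...,2]-57)<4.5)&(abs(P[...,0]-540)<60)&(abs(P[...,1]-205)<26);print(rect(P,m))
m=(abs(P[...,2]-112)<8)&(P[...,1]>240)&(P[...,1]<380)&(P[...,0]>480);print('post',rect(P,m))
E
```

```text
clock: 39.1
tool_pos: [520.6, 202.7, 28.1]
eef_rot: [179.9, 0.5, 4.3]
wrist_force: [-10.3, -1.7, 10.5]
gripper_width: -0.3
clock: 39.85
tool_pos: [448.1, 198.2, 177.5]
eef_rot: [180.0, -0.0, 4.3]
wrist_force: [0.0, -0.1, 0.4]
gripper_width: 30.0
(342, np.float64(57.3), array([533.8, 201.6]), array([ 5.6, 39.1]), 4.4)
post (427, np.float64(114.5), array([507.7, 334.2]), array([12.4, 11.7]), 67.8)
```

View pics/w19b.png

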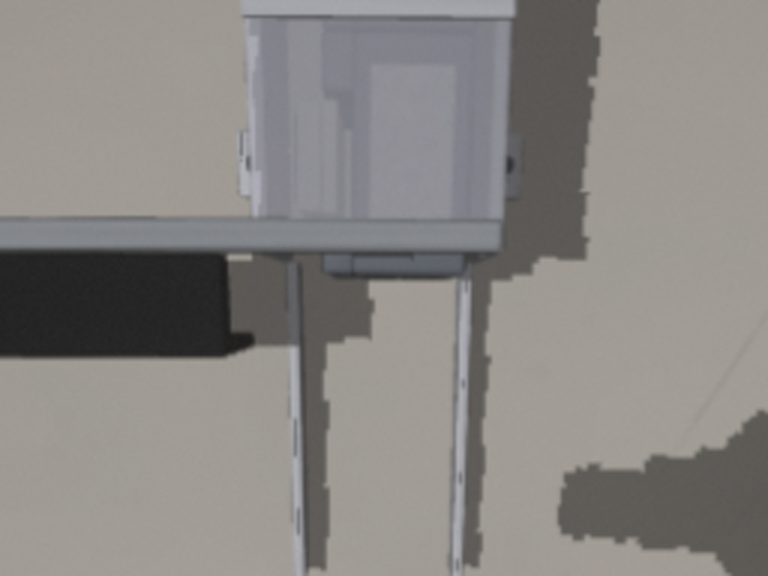

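Picture (15th): the last cassette's rear is just outside the mouth at (395,265) and straight; the panel is open and clear. The post is at (508,334). Now I cage it again and shut the gate.

```bash
python3 -m inch '[[[0.035,0.03,0.07,0.01,0,0,0],[0.035,0.060,0.137,0.01,0,0,0],[0.035,0.060,0.137,0,0,0,0],[0.035,0.060,0.137,0,0,0,0],[0.035,0.060,0.137,-0.04,0,0,0],[0.035,0.060,0.137,-0.07,0,0,0],[0.035,0.060,0.137,-0.078,0,0,0],[0.035,0.060,0.137,-0.078,0,0,0],[0.014,0.060,0.137,-0.078,0,0,0],[0.014,0.060,0.137,-0.078,0,0,0],[0.014,0.060,0.137,-0.078,0,0,0]]]'; python3 -m inch '[[[0.014,0.001,-0.012,0,0,0,0],[0.014,0.002,-0.025,0,0,0,0],[0.014,0.003,-0.038,0,0,0,0],[0.014,0.0035,-0.05,0,0,0,0],[0.014,0.004,-0.058,0,0,0,0],[0.014,0.0045,-0.062,0,0,0,0],[0.014,0.0045,-0.062,0,0,0,0]]]'
```

```text
clock: 41.28
tool_pos: [508.1, 335.5, 100.6]
eef_rot: [-180.0, -0.1, 4.3]
wrist_force: [0.5, 0.3, 1.3]
gripper_width: 14.1
clock: 42.15
tool_pos: [511.9, 272.6, 99.5]
eef_rot: [179.9, 0.1, 4.3]
wrist_force: [-0.3, -0.6, -0.3]
gripper_width: 14.1
```

```bash
python3 -m inch '[[[0.014,0,-0.002,0,0,0,0],[0.014,0,-0.004,0,0,0,0],[0.014,0,-0.006,0,0,0,0],[0.014,0,-0.006,0,0,0,0]]]'
```

```text
clock: 42.65
tool_pos: [512.0, 268.3, 99.5]
eef_rot: [-179.9, 0.0, 4.3]
wrist_force: [0.5, 3.8, -2.6]
gripper_width: 14.2
```

```bash
python3 -m inch '[[[0.014,0,-0.002,0,0,0,0],[0.014,0,-0.003,0,0,0,0],[0.014,0,-0.003,0,0,0,0]]]'; python3 -m inch '[[[0.02,0,0.004,0,0,0,0],[0.035,0,0.004,0,0,0,0],[0.035,0,0.004,0,0,0,0],[0.035,0,0.004,0.03,0,0,0],[0.035,0,0.004,0.08,0,0,0],[0.035,-0.04,-0.03,0.13,0,0,0],[0.035,-0.07,-0.07,0.13,0,0,0],[0.035,-0.07,-0.07,0.13,0,0,0],[0.035,-0.07,-0.07,0.13,0,0,0],[0.035,-0.07,-0.07,0.13,0,0,0]]]'
python3 - <<'E'
from h import *
d=snap('wrist','w20');P=cloud(d);s=snap('side','d20')
A=d['pixels'][0:192,80:400];B=s['pixels'][140:230,215:350]
A=cv2.resize(A,(780,468),interpolation=cv2.INTER_CUBIC)[:330];B=cv2.resize(B,(405,270),interpolation=cv2.INTER_CUBIC)
C=np.zeros((600,780,3),np.uint8);C[:330]=A;C[330:,:405]=B;cv2.imwrite('pics/fin.png',C)
m=(abs(P[...,2]-112)<8)&(P[...,1]>230)&(P[...,1]<380)&(P[...,0]>480);print('post',rect(P,m))
print('panel edge etc',get_state()['tool_pos'].round())
E
```

```text
clock: 43.02
tool_pos: [512.1, 268.1, 99.6]
eef_rot: [-179.6, -0.0, 4.2]
wrist_force: [-1.2, 13.6, -3.5]
gripper_width: 14.2
clock: 44.28
tool_pos: [443.0, 194.7, 229.5]
eef_rot: [180.0, 0.0, 4.4]
wrist_force: [-0.2, -0.1, 0.5]
gripper_width: 35.5
post (209, np.float64(115.0), array([511.8, 268.8]), array([11.4, 11.5]), 23.8)
panel edge etc [443. 195. 229.]
```

View pics/fin.png

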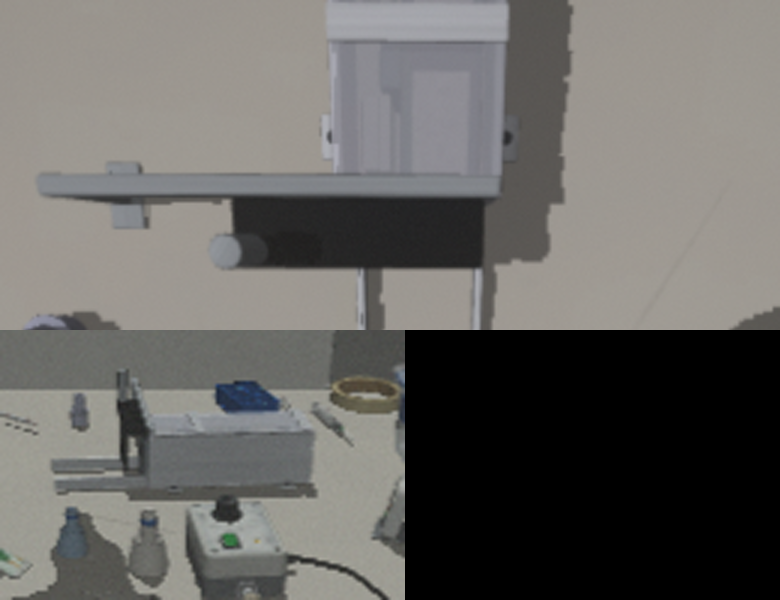

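Picture (16th): the gate panel covers the mouth, the last cassette stands straight behind it, and the cones are unmoved. One numeric look through the roof and at the dock before handing in.

```bash
python3 -m inch '[[[0.035,0.06,0,0.08,0,0,0],[0.035,0.12,0,0.1,0,0,0],[0.035,0.12,0,0.1,0,0,0],[0.035,0.12,0,0.1,0,0,0],[0.035,0.12,0,0.1,0,0,0]]]'
python3 - <<'E'
from h import *
d=snap('wrist','w21');g=cv2.cvtColor(np.array(d['pixels']),cv2.COLOR_BGR2GRAY)
M=np.array([537.5,206.4]);a=np.radians(4.2);ex=np.array([np.cos(a),np.sin(a)]);ey=np.array([-ex[1],ex[0]])
for y in (-6,-3,0):
    X=np.arange(4,190,6);q=proj(d,[[*(M+x*ex+y*ey),57] for x in X]);print(y,[int(g[int(v),int(u)]) if 0<=u<512 and 0<=v<384 else -1 for u,v in q])
# lateral profile of each cassette
for x in (24,84,144):
    q=proj(d,[[*(M+x*ex+y*ey),57] for y in range(-28,29,4)]);print('x',x,[int(g[int(v),int(u)]) for u,v in q])
s=snap('scene','s21');P=cloud(s);Q=cloud(load('s0'))
for nm,c,h in(('cone0',(521,-14),45),('cone1',(448,23),20),('red',(458,381),20),('dock',(481,-236),45)):
    for p in(Q,P):
        m=(p[...,2]>h)&(p[...,2]<75)&(np.hypot(p[...,0]-c[0],p[...,1]-c[1])<40);print(nm,m.sum(),np.nanmean(p[m],0).round() if m.any() else None)
E
```

```text
clock: 45.0
tool_pos: [561.3, 194.6, 328.4]
eef_rot: [180.0, 0.2, 4.4]
wrist_force: [-0.6, 0.4, -0.5]
gripper_width: 35.0
-6 [120, 137, 139, 138, 139, 139, 140, 129, 156, 161, 139, 140, 140, 140, 140, 140, 140, 129, 126, 126, 141, 140, 140, 139, 140, 141, 139, 132, 129, 134, 159]
-3 [119, 138, 139, 139, 138, 140, 139, 130, 156, 161, 140, 139, 140, 140, 141, 140, 140, 129, 124, 127, 140, 140, 140, 139, 140, 140, 140, 134, 129, 136, 159]
0 [119, 139, 138, 138, 138, 138, 138, 131, 156, 161, 138, 133, 135, 133, 135, 134, 131, 127, 123, 128, 133, 132, 132, 132, 132, 133, 132, 130, 128, 135, 159]
x 24 [127, 123, 134, 137, 138, 138, 138, 137, 125, 128, 137, 137, 138, 130, 128]
x 84 [131, 127, 139, 140, 140, 140, 139, 134, 127, 128, 138, 139, 139, 131, 127]
x 144 [126, 126, 140, 137, 140, 139, 139, 132, 128, 127, 139, 138, 134, 129, 128]
cone0 28 [526. -15.  55.]
cone0 27 [526. -15.  55.]
cone1 49 [447.  23.  32.]
cone1 49 [448.  23.  32.]
red 50 [459. 384.  31.]
red 54 [460. 385.  30.]
dock 173 [ 475. -230.   56.]
dock 0 None
```

Through the roof, three labels lie in file at about x = 24, 84 and 144 mm with matching lateral profiles. The dock is empty and the bystanders haven't moved.

```bash
python3 -c "
from workcell import *
print(sign_off()); s=get_state(); print(s['clock'],s['wrist_force'])"
```

```text
the job is handed in; nothing more can be done
None
the job is handed in; nothing more can be done
```

I opened the gate to its stop and took all three grey cassettes out of the dock, pressing each tab flush as I lifted. I set them between the guides, pushed them in file into the tunnel, then shut the gate to its stop and let go. I handed the job in at about 45 s of robot time; the hand-in reports no verdict.

- **Cassettes:** three stand straight in file, centres about 24, 84 and 144 mm inside the mouth. They sit about 4 mm off the centre line. The last rear face is about 6–7 mm outside the mouth plane.
- **Gate:** the post met a 13.6 N stop and travelled about 65.5 mm back, so the gate is shut. The arm is clear at z ≈ 330 mm.
- **Bystanders:** the cones and the reducer read the same positions as at the start, to about 1 mm. No cassettes are left in the dock, and I left both orange look-alikes alone.

Some readings disagreed or came out higher than wanted:
- My estimates of the mouth position differed by 3–5 mm until I looked from closer.
- The jaws read 36–37 mm on the cassettes instead of 40, but every lift was free, with no pull of more than about 2 N.
- I set the second cassette down with about 30 N, harder than planned. It did no visible harm.

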